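# Fetch the violet soap bar from behind the stock

## Task

A customer wants the violet soap bar at the back of the wooden stock tray. Clear the gold-lidded jar and the dropper bottle out of the way onto the cork mat, then the carton too, all standing upright; then take the violet bar and lay it flat in the middle of the black saucer. With the bar on the saucer, put the carton back first and then the jar and the bottle, each upright exactly where it stood on the tray and the carton square to the tray as before; leave the cream bar and the green bowl alone.

Things in the scene. Friction and masses are not known exactly. Their poses are not given: they have to be found in the camera images.
- stock_tray: fixed wooden tray, 240 x 240 mm, floor 5 mm thick, rim 12 mm high. Origin: centre of underside; x to its back, y to its left. Flush dark inlays mark the places, mm in its frame: front discs (-65, 55), (-65, -55) for jar and bottle, sides vary; middle (5.5, 0) carton; back (61.5, 55), (61.5, -55) soap bars, sides vary. Things start within 8 mm of these
- cork_mat: fixed brown cork mat, 200 x 200 mm, 5 mm thick, flat, on the left or the right of the tray (the saucer is on the other side): the side area to put cleared things on. Origin: centre of its underside, axes parallel to its sides
- saucer: fixed flat black round saucer, 119 mm across, its top 12 mm above the table: goal of the violet bar. Origin: centre of its underside
- gold_jar: glass jar with gold lid, round, 64 mm across the glass, lid 61 mm, 85 mm high, 0.22 kg. Origin: centre of its underside, z up. It stands on the left or right of the tray's front row, about 10 mm in front of the carton
- dropper_bottle: brown dropper bottle with black cap and rubber bulb, 33 mm across up to 62 mm height, bulb to 102 mm, 0.07 kg. Origin: centre of its underside, z up. It stands beside the jar in the tray's front row
- carton: pale cardboard carton with a dark printed picture on its front, 50 mm deep (its x) x 130 mm wide (its y) x 100 mm high, 0.15 kg, rigid. Origin: centre of its underside; grip it across its 50 mm depth. In the middle of the tray, between the front row and the soap bars, about 10 mm from each
- violet_bar: violet soap bar, 43 mm (its x) x 63 mm (its y) x 25 mm high, lying flat in the tray's back row, left or right. 0.11 kg, rigid. Origin: centre of its underside
- cream_bar: cream-white soap bar, 42 mm (its x) x 63 mm (its y) x 26 mm high, in the back row beside the violet one; stays there. Origin: centre of its underside
- green_bowl: bystander, loose: small green bowl, 100 mm across, 48 mm high, on the table on the robot's side of the saucer, about 10 mm from it. Origin: centre of its underside

How it is judged (in metres and radians):
On the way, in this order (a step that is already met when the one before it is completed fails the run):
1. the jar and the bottle both stand on the cork mat (x of gold_jar in the frame of cork_mat between -0.1 and 0.1 m and y of gold_jar in the frame of cork_mat between -0.1 and 0.1 m and z of each of gold_jar, dropper_bottle in the frame of cork_mat below 0.008 m and angle between each of gold_jar, dropper_bottle's own z axis and vertical below 0.15 rad and linear speed of each of gold_jar, dropper_bottle below 0.03 m/s and x of dropper_bottle in the frame of cork_mat between -0.1 and 0.1 m and y of dropper_bottle in the frame of cork_mat between -0.1 and 0.1 m), for 0.2 s.
2. the carton stands on the mat too, beside the jar and the bottle (all of step 1 and x of carton in the frame of cork_mat between -0.1 and 0.1 m and y of carton in the frame of cork_mat between -0.1 and 0.1 m and z of carton in the frame of cork_mat below 0.008 m and angle between carton's own z axis and vertical below 0.15 rad and linear speed of carton below 0.03 m/s), for 0.2 s.
3. the violet bar lies in the middle of the saucer, the three others still on the mat (all of step 2 and horizontal distance between violet_bar and saucer below 0.015 m and z of violet_bar in the frame of saucer between 0.005 and 0.018 m and angle between violet_bar's own z axis and vertical below 0.15 rad and linear speed of violet_bar below 0.02 m/s), for 0.2 s.
4. the carton is back in its place, the jar and the bottle still on the mat (all of step 1 and distance of carton from where it was at the start of the episode below 0.015 m and angle between carton's own z axis and vertical below 0.1 rad and linear speed of carton below 0.02 m/s and angle between the x axis of carton and the x axis of stock_tray, either way round below 0.2 rad), for 0.2 s.
At the end, for the whole second after the job is handed in: The violet bar lies flat on the saucer, centred within 15 mm; the jar, the bottle and the carton each stand upright within 15 mm of where they stood at the start, the carton within 0.2 rad of square to the tray; the cream bar is within 15 mm of its start; all at rest (horizontal distance between violet_bar and saucer below 0.015 m and z of violet_bar in the frame of saucer between 0.005 and 0.018 m and angle between violet_bar's own z axis and vertical below 0.15 rad and linear speed of each of violet_bar, gold_jar, dropper_bottle, carton below 0.02 m/s and distance of each of gold_jar, dropper_bottle, carton, cream_bar from where it was at the start of the episode below 0.015 m and angle between each of gold_jar, dropper_bottle, carton's own z axis and vertical below 0.1 rad and angle between the x axis of carton and the x axis of stock_tray, either way round below 0.2 rad); the robot touches nothing.
It fails at once if the cream bar is moved (distance of cream_bar from where it was at the start of the episode above 0.02 m).
It fails at once if the green bowl is pushed away (distance of green_bowl from where it was at the start of the episode above 0.02 m).
It fails at once if a thing is knocked over (angle between any of gold_jar, dropper_bottle, carton's own z axis and vertical above 0.8 rad).
It also fails if it takes over 144 s, if anything falls off the work surface, if the arm or the gripper's body presses on something with over 40 N, if the wrist force passes 120 N, or if a joint passes its speed limit or range.

## Robot

A 6-joint arm with a two-finger parallel gripper is mounted at the origin on a cart in front of the work surface, level with it; the furniture and walls round the work are solid. World frame = base frame: x ahead of the robot, y to its left, z up, the work surface at z = 0. Lengths are in mm, angles in degrees, forces in N, time in s.
With the tool pointing down it reaches from about 350 to 850 mm from the base axis. Payload 8.1 kg.
Tool frame: the origin (TCP) lies at the very end of the fingers, on their centre line; the grasp point (between the pads) lies 19 mm behind it (r.grip_point_offset is the distance from the TCP to the grasp point, in mm); z points along the fingers, y is the line along which they close (so a half turn about z gives the same grasp; the last joint's range is limited). The gripper opens to 85 mm and grips with 20 to 120 N. Pads are 22 mm wide; open, the fingers measure 114 mm over their backs; the gripper's body (76 mm by 85 mm) begins 54 mm behind the grasp point. The pads swing forward as they close: fully open they stand 13 mm farther back than shut.
Start: joints at [66.211, 7.471, 85.268, -0, 87.261, -4.893], TCP at [194.291, 567.676, 231.292] pointing down, gripper open.
Joint ranges: [-169.43, 169.43], [-51.17, 129.36], [1.28, 143.12], [-76.62, 256.62], [0, 156.53], [-152.29, 152.29]. Speed limits (degrees/s): [136.94, 136.94, 159.86, 180, 180, 180].

## Interface

Orientations are given as [roll, pitch, yaw] about the fixed x, y, z axes, in that order (R = Rz(yaw) Ry(pitch) Rx(roll)).
In Python, from bench import status, eyes, r gives the robot as it stands.
- The arm moves only by the shell command python3 -m handwheel 'ROWS' [FORCE]. ROWS is a JSON object whose one key "series" holds a list that holds one entry, the list of rows, each a list of 7 numbers: the shift along the tool's x, y, z in cm, then the turn, a rotation vector about the tool's x, y, z in rad, then the opening, from 0 (shut) to 1 (fully open). In form: {"series": [[[tx, ty, tz, rx, ry, rz, claw], ...]]}. A call has 1 to 12 rows; each row is the pose to reach, as a shift and turn from the pose commanded when the call began, along the tool's axes at that moment; what a row does not reach only later rows make up. A row lasts 1/8 s, in which the tool goes at most 62.5 mm and 10.7 degrees, less where a joint would pass 70% of its speed; a pose out of reach is approached as far as the arm can. A call with a gripper value outside its range is refused whole. The fingers move at their own pace and stop on an object; FORCE is the grip in N (left out, the last holds). Time passes only in rows, so rows that repeat a pose let the fingers close. It gives the time, the measured TCP pose, the force, the opening and the grip force at its end, in the units of the state.
- status.sense(): the state, without advancing time (a new reading comes with each control period).
- eyes.snapshot(name): name is "scene" or "top" or "wrist"; returns a dict with "img" (400x640x3 uint8, red, green, blue), "mtx" (3x3 intrinsics, pixels), "R" (3x3) and "t" (3): a world point X has camera coordinates R X + t. Camera axes: x right, y down, z forward; pixel columns grow to the right and rows downward; lengths in mm; the calibration is good to about 2 mm. The wrist camera is an equidistant fisheye: a pixel r from the principal point sees the ray r / f radians off the axis. A picture is of the moment at which its call begins. There is no depth.
- r.hand_in(): hands the job in; it is judged then, once.
The state is a dict: "time": time; "joint_pos": joint angles; "qd": joint speeds; "joint_efforts": joint torques, N m; "tool_pos": TCP position; "tcp_rot": TCP orientation; "ft_force": force on the tool from outside, world axes, zero at the start; "wrist_torque": the same for the moment, N m; "finger_gap": finger opening in mm; "grip_force": force on a finger pad.
Only numpy, scipy, OpenCV 4.12 (cv2) and the standard library are available. Lean on these libraries where they do the work, as an engineer would, in place of code of your own. Each camera call takes 0.05 s, during which the arm holds its last target. There are 200 camera calls.

## Working session

There is one attempt and no reset: what is moved stays moved. The work goes in short steps, Python scripts to look and compute and a shell command to move; the robot and the scene stay as the last step left them, time stands still between calls to the robot, and variables do not carry over. Pictures are saved under pics/ and viewed, at most 14 in all, crops included, and the job is handed in when it is done.

```bash
mkdir -p pics; ls
python3 - <<'E'
from bench import status, eyes, r
import cv2
s=status.sense()
for k in s: print(k,s[k])
for n in ("scene","top"):
    d=eyes.snapshot(n); cv2.imwrite(f"pics/{n}0.png",d["img"][:,:,::-1]); print(n,d["mtx"].tolist(),d["R"].tolist(),d["t"].tolist())
E
```

```text
pics
time 0.0
joint_pos [ 6.62106036e+01  7.51474468e+00  8.53312114e+01  4.61079617e-04
  8.72618130e+01 -4.89465912e+00]
qd [ 0.07411878 -0.0452181   0.03722581  0.01751062 -0.01859292 -0.02226187]
joint_efforts [ 1.25915329e-03 -5.69421566e+01 -5.00538754e+01 -3.71384558e-04
  1.50290842e-02  9.82346705e-06]
tool_pos [194.06150729 567.15297125 230.2297111 ]
tcp_rot [-1.79892663e+02 -9.65411926e-03  1.61105231e+02]
ft_force [ 0.19158371 -0.41796864 -1.01783149]
wrist_torque [-0.03449457  0.01764243  0.01465686]
grip_force 0.0
finger_gap 85.4479302772262
scene [[383.15952762474814, 0.0, 315.5310586729916], [0.0, 383.15952762474814, 198.51988579289488], [0.0, 0.0, 1.0]] [[0.6688278557426564, -0.7432891554027162, -0.013803291035018258], [-0.3165263893233799, -0.2679188804833247, -0.9099618224642537], [0.6726665921870838, 0.6129769203985407, -0.4144622429294814]] [-353.32303475938534, 197.39494168073554, 690.5557396355445]
top [[396.443356676439, 0.0, 320.54999194036515], [0.0, 396.443356676439, 198.02118877027752], [0.0, 0.0, 1.0]] [[-0.018650788655176206, -0.9995410063245515, 0.023873096955412766], [-0.9958298874193551, 0.016438272446440572, -0.08973638348702845], [0.08930276258265692, -0.02544719777655647, -0.9956793945444622]] [-10.077685084580922, 492.6255489825431, 1158.9706337480566]
```

View pics/top0.png

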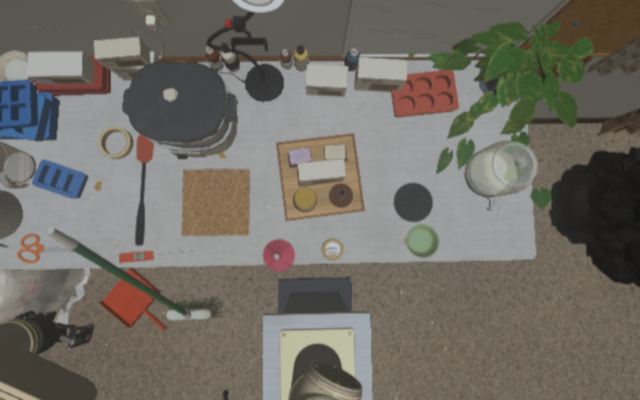

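View pics/scene0.png

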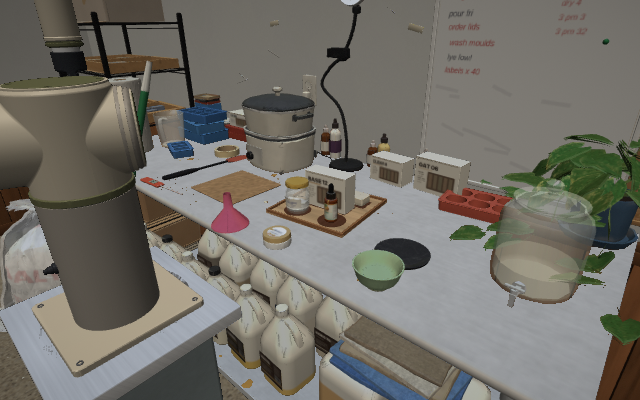

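The top view shows the mat left of the tray at about (216,202), the tray at (320,177), the saucer at (413,202) and the bowl at (422,240). The jar is front-left (305,200), the bottle front-right (341,195), the violet bar back-left (300,156), and the cream bar back-right. I'll take an enlarged crop.

```bash
cat > h.py <<'E'
import numpy as np, cv2
from bench import status, eyes, r
from scipy.spatial.transform import Rotation as Ro
def w(d,u,v,z):
    "pixel -> world at height z (pinhole)"
    ray=d["R"].T@np.linalg.solve(d["mtx"],[u,v,1.]); c=-d["R"].T@d["t"]
    return c+ray*(z-c[2])/ray[2]
def wf(d,u,v,z):
    "wrist fisheye"
    K=d["mtx"]; x=(u-K[0,2])/K[0,0]; y=(v-K[1,2])/K[1,1]; th=np.hypot(x,y); 
    ray=d["R"].T@np.array([x/th*np.sin(th),y/th*np.sin(th),np.cos(th)]) if th>1e-9 else d["R"].T@[0,0,1.]
    c=-d["R"].T@d["t"]; return c+ray*(z-c[2])/ray[2]
def crop(img,u0,v0,u1,v1,s,name,step=10):
    c=cv2.resize(img[v0:v1,u0:u1,::-1],None,fx=s,fy=s,interpolation=cv2.INTER_CUBIC)
    for u in range(u0-u0%step+step,u1,step): cv2.putText(c,str(u),(int((u-u0)*s)-8,8),0,.3,(0,255,255)); cv2.line(c,(int((u-u0+.5)*s),10),(int((u-u0+.5)*s),15),(0,255,255))
    for v in range(v0-v0%step+step,v1,step): cv2.putText(c,str(v),(0,int((v-v0+.5)*s)+3),0,.3,(0,255,255)); cv2.line(c,(20,int((v-v0+.5)*s)),(25,int((v-v0+.5)*s)),(0,255,255))
    cv2.imwrite(name,c)
E
python3 - <<'E'
from h import *
d=eyes.snapshot("top"); crop(d["img"],270,125,370,225,6,"pics/tray.png")
for n,lo,hi in (("mat",(5,60,80),(20,255,255)),("saucer",(0,0,0),(180,255,45)),("bowl",(35,50,60),(75,255,255))):
    m=cv2.inRange(cv2.cvtColor(np.ascontiguousarray(d["img"]),cv2.COLOR_RGB2HSV),lo,hi)
    k=np.zeros_like(m)
    a={"mat":(172,160,258,245),"saucer":(385,175,442,228),"bowl":(395,218,445,265)}[n]
    k[a[1]:a[3],a[0]:a[2]]=255; m&=k
    c=max(cv2.findContours(m,0,2)[0],key=cv2.contourArea); rect=cv2.minAreaRect(c); z={"mat":5,"saucer":12,"bowl":48}[n]
    print(n,rect); 
    if n=="mat": print([w(d,*p,z).round(1).tolist() for p in cv2.boxPoints(rect)])
    else: b=cv2.boundingRect(c);print(b,[w(d,u,v,z).round(1).tolist() for u,v in ((b[0]-.5,b[1]+b[3]/2-.5),(b[0]+b[2]-.5,b[1]+b[3]/2-.5),(b[0]+b[2]/2-.5,b[1]-.5),(b[0]+b[2]/2-.5,b[1]+b[3]-.5))])
E
```

```text
mat ((215.0, 202.5), (65.0, 66.0), 90.0)
[[585.7, 397.3, 5.0], [582.8, 199.0, 5.0], [386.7, 199.5, 5.0], [390.3, 394.9, 5.0]]Traceback (most recent call last):
  File "<stdin>", line 8, in <module>
ValueError: max() iterable argument is empty
```

View pics/tray.png

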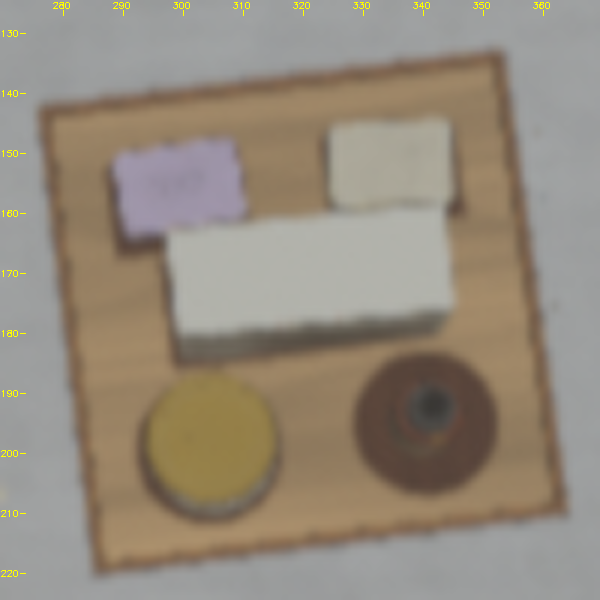

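The crop shows the tray corners near (276,142), (353,133), (364,210) and (286,220). The jar lid is at (304.7,197.3), the bottle bulb at (341.8,192), the carton top at (309–345,160–180), the violet bar at (299.5,155.8) and the cream bar at (335,152). Converting to world.

Run:
```python
from h import *
d=eyes.snapshot("top")
P=lambda L,z: np.array([w(d,270+x/6-.5,125+y/6-.5,z) for x,y in L])[:,:2]
def show(n,L,z):
    p=P(L,z); e=np.roll(p,-1,0)-p
    print(n,p.mean(0).round(1),p.round(0).tolist(),"len",np.linalg.norm(e,axis=1).round(0),"ang",np.degrees(np.arctan2(e[:,1],e[:,0])).round(1))
show("tray",[(40,105),(503,52),(567,516),(97,574)],12)
show("carton",[(167,232),(441,208),(453,303),(176,334)],100)
show("violet",[(112,155),(233,138),(246,214),(125,238)],30)
show("cream",[(329,124),(449,118),(455,210),(330,210)],31)
print("jar",P([(211,437)],89),P([(148,437),(275,437),(211,370),(211,503)],89).round(0).tolist(),"bulb",P([(434,405)],106),"disc",P([(425,423)],5))
g=d["img"].astype(int); 
print(g[202,385:445:3].sum(1)//3)
m=np.zeros(g.shape[:2],np.uint8); m[180:225,388:438]=(g[180:225,388:438].sum(2)<200)*255
c=max(cv2.findContours(m,0,2)[0],key=cv2.contourArea); (u,v),R=cv2.minEnclosingCircle(c); print("saucer",u,v,R,w(d,u,v,12),w(d,u+R,v,12),w(d,u-R,v,12))
hs=cv2.cvtColor(d["img"].copy(),cv2.COLOR_RGB2HSV); m=np.zeros_like(m); m[220:262,400:445]=cv2.inRange(hs,(35,40,40),(85,255,255))[220:262,400:445]
c=max(cv2.findContours(m,0,2)[0],key=cv2.contourArea); (u,v),R=cv2.minEnclosingCircle(c); print("bowl",u,v,R,w(d,u,v,48),w(d,u+R,v,48),w(d,u-R,v,48))
```

```text
tray [559.8 -18.2] [[666.0, 113.0], [691.0, -123.0], [453.0, -149.0], [429.0, 86.0]] len [237. 239. 237. 239.] ang [ -84.1 -173.8   96.     6.3]
carton [566.  -19.8] [[584.0, 46.0], [594.0, -82.0], [549.0, -86.0], [536.0, 43.0]] len [129.  45. 130.  48.] ang [ -85.8 -174.2   95.6    4.2]
violet [620.1  42.4] [[636.0, 76.0], [644.0, 15.0], [606.0, 9.0], [594.0, 70.0]] len [61. 39. 61. 42.] ang [ -82.6 -171.4  100.5    8.1]
cream [628.9 -63.2] [[650.0, -33.0], [653.0, -93.0], [606.0, -95.0], [607.0, -32.0]] len [60. 47. 62. 43.] ang [ -87.9 -177.7   89.2   -0.5]
jar [[489.06292153  27.54327811]] [[490.0, 57.0], [489.0, -2.0], [521.0, 27.0], [458.0, 28.0]] bulb [[500.66027597 -75.97788169]] disc [[502.11881797 -79.28453525]]
[154 156 158  84  65  67  66  64  64  64  64  66  66  65  67  66 144 156
 156 155]
saucer 412.9103698730469 201.64151000976562 17.756175994873047 [ 477.71267526 -297.76638894   12.        ] [ 476.80958209 -351.75728443   12.        ] [ 478.61382162 -243.89188277   12.        ]
bowl 422.2162170410156 240.56756591796875 16.418323516845703 [ 361.1482069  -311.06791082   48.        ] [ 360.23253117 -359.0944164    48.        ] [ 362.06207232 -263.13635432   48.        ]
```

```bash
cat > go.py <<'E'
import sys
from h import *
s=status.sense(); R=Ro.from_euler("xyz",s["tcp_rot"],degrees=True); p=np.array(s["tool_pos"])
a=[float(x) for x in sys.argv[1:]]   # groups x y z yaw
for i in range(0,len(a),4):
    d=R.inv().apply(np.array(a[i:i+3])-p)/10; rv=(R.inv()*Ro.from_euler("xyz",[180,0,a[i+3]],degrees=True)).as_rotvec()
    print("row",d.round(2).tolist(),rv.round(3).tolist())
print("now",p.round(1),np.round(s["tcp_rot"],1),"gap",round(s["finger_gap"],1),"F",np.round(s["ft_force"],1),"t",s["time"])
E
python3 go.py 489 28 230 186 489 28 130 186
```

```text
row [-45.36, -41.48, 0.11] [-0.001, -0.0, -0.435]
row [-45.37, -41.47, 10.11] [-0.001, -0.0, -0.435]
now [194.2 567.4 230.6] [-179.9   -0.   161.1] gap 85.6 F [ 0.1 -0.2  0.1] t 0.2
```

```bash
python3 -m handwheel '{"series": [[[-11,-10.4,0,0,0,-0.11,1],[-22,-20.7,0,0,0,-0.22,1],[-33,-31,0,0,0,-0.33,1],[-45.4,-41.5,0,0,0,-0.435,1],[-45.4,-41.5,0,0,0,-0.435,1],[-45.4,-41.5,0,0,0,-0.435,1],[-45.4,-41.5,0,0,0,-0.435,1],[-45.4,-41.5,0,0,0,-0.435,1],[-45.4,-41.5,0,0,0,-0.435,1],[-45.4,-41.5,0,0,0,-0.435,1],[-45.4,-41.5,0,0,0,-0.435,1],[-45.4,-41.5,0,0,0,-0.435,1]]]}' 30; python3 go.py 489 28 110 186 489 28 41 186
python3 - <<'E'
from h import *
d=eyes.snapshot("wrist"); cv2.imwrite("pics/w1.png",d["img"][:,:,::-1]); print(d["mtx"][0],d["mtx"][1],-d["R"].T@d["t"])
E
```

```text
time: 1.7
tool_pos: [489.1, 28.1, 231.0]
tcp_rot: [180.0, -0.0, -174.0]
ft_force: [-0.3, 0.0, -0.8]
finger_gap: 85.3
grip_force: 0.0
row [0.0, -0.02, 12.1] [0.001, -0.001, -0.0]
row [-0.0, -0.02, 19.0] [0.001, -0.001, -0.0]
now [489.1  28.1 231. ] [ 180.   -0. -174.] gap 85.3 F [-0.3  0.  -0.8] t 1.7
[309.70691629   0.         318.08405097] [  0.         309.70691629 201.3715978 ] [407.72316599  19.26639055 374.27805685]
```

View pics/w1.png

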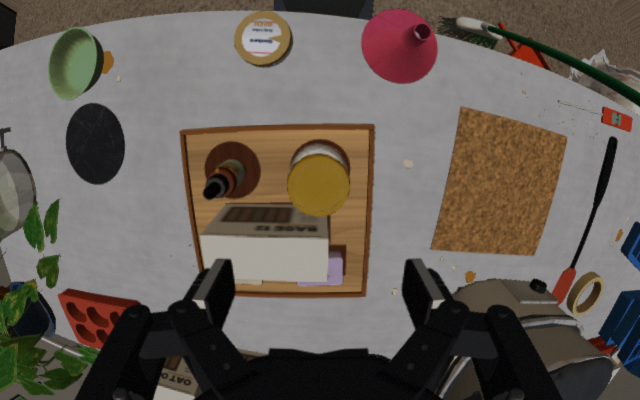

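The wrist view shows the jar lid centred at (318,183), the bulb tip at (212,188), saucer at (96,143), and mat corners at (462,108), (566,137), (535,255), (432,249).

Run:
```python
from h import *
d=eyes.snapshot("wrist")
for n,u,v,z in (("jar",318,183,89),("bulb",212,188,106),("saucer",95.5,143,12),("m",462,108,5),("m",566,137,5),("m",535,255,5),("m",432,249,5),("tray",181,131,12),("tray",374,126,12),("tray",364,297,12),("cartonTL",203,234,105),("cTR",330,238,105),("cBR",328,283,105),("cBL",207,277,105),("bowl",75,64,48)): print(n,wf(d,u,v,z).round(1))
```

```text
jar [484.8  28.1  89. ]
bulb [494.7 -70.8 106. ]
saucer [ 475.3 -289.2   12. ]
m [388.5 200.9   5. ]
m [389.5 396.2   5. ]
m [586.8 399.8   5. ]
m [584.8 200.1   5. ]
tray [ 455.  -146.2   12. ]
tray [429.1  88.5  12. ]
tray [666.7 114.1  12. ]
cartonTL [544.2 -81.6 105. ]
cTR [533.5  44.9 105. ]
cBR [585.3  49.1 105. ]
cBL [595.5 -80.1 105. ]
bowl [ 364.  -299.3   48. ]
```

```bash
python3 -m handwheel '{"series": [[[0.15,0,5,0,0,0,1],[0.15,0,10,0,0,0,1],[0.15,0,13,0,0,0,1],[0.15,0,16,0,0,0,1],[0.15,0,18,0,0,0,1],[0.15,0,19,0,0,0,1],[0.15,0,19,0,0,0,1],[0.15,0,19,0,0,0,0.5],[0.15,0,19,0,0,0,0.5],[0.15,0,19,0,0,0,0.5],[0.15,0,19,0,0,0,0.5],[0.15,0,19,0,0,0,0.5]]]}' 40; python3 go.py 428 342 142 186 428 342 42 186
```

```text
time: 3.3
tool_pos: [489.0, 28.0, 43.3]
tcp_rot: [180.0, 0.1, -174.0]
ft_force: [-4.9, 2.2, 9.1]
finger_gap: 62.2
grip_force: 41.8
row [2.75, 31.86, -9.87] [0.0, 0.002, 0.0]
row [2.77, 31.86, 0.13] [0.0, 0.002, 0.0]
now [489.   28.   43.3] [ 1.80e+02  1.00e-01 -1.74e+02] gap 62.2 F [-4.9  2.2  9.1] t 3.3
```

```bash
python3 -m handwheel '{"series": [[[0,0,-2,0,0,0,0.5],[0,0,-5,0,0,0,0.5],[0.2,2,-8,0,0,0,0.5],[0.5,6,-8,0,0,0,0.5],[0.9,10,-8,0,0,0,0.5],[1.2,14,-8,0,0,0,0.5],[1.6,18,-8,0,0,0,0.5],[1.9,22,-8,0,0,0,0.5],[2.3,26,-8,0,0,0,0.5],[2.6,29.5,-8,0,0,0,0.5],[2.75,31.86,-8,0,0,0,0.5],[2.75,31.86,-8,0,0,0,0.5]]]}'; python3 go.py 428 342 65 186 428 342 43.5 186
```

```text
time: 4.8
tool_pos: [426.8, 343.3, 121.9]
tcp_rot: [180.0, 0.0, -173.9]
ft_force: [-0.0, -0.1, -1.6]
finger_gap: 62.1
grip_force: 44.4
row [-0.1, -0.15, 5.69] [0.001, 0.001, 0.003]
row [-0.1, -0.15, 7.84] [0.001, 0.001, 0.003]
now [426.8 343.3 121.9] [ 180.     0.  -173.9] gap 62.1 F [-0.  -0.1 -1.6] t 4.8
```

```bash
python3 -m handwheel '{"series": [[[0,0,2.5,0,0,0,0.5],[0,0,5,0,0,0,0.5],[0,0,6.5,0,0,0,0.5],[0,0,7.3,0,0,0,0.5],[0,0,7.8,0,0,0,0.5],[0,0,7.8,0,0,0,0.5],[0,0,7.8,0,0,0,0.5],[0,0,7.8,0,0,0,0.7],[0,0,7.8,0,0,0,0.85],[0,0,7.8,0,0,0,1],[0,0,7.8,0,0,0,1],[0,0,7.8,0,0,0,1]]]}';python3 go.py 428 342 160 186 501 -76 160 186 501 -76 39 186
```

```text
time: 6.3
tool_pos: [427.2, 341.9, 43.4]
tcp_rot: [180.0, 0.0, -174.0]
ft_force: [0.6, 0.4, -0.0]
finger_gap: 85.1
grip_force: 0.0
row [-0.08, 0.01, -11.66] [0.0, 0.0, 0.001]
row [-2.95, -42.33, -11.66] [0.0, 0.0, 0.001]
row [-2.95, -42.33, 0.44] [0.0, 0.0, 0.001]
now [427.2 341.9  43.4] [ 180.    0. -174.] gap 85.1 F [ 0.6  0.4 -0. ] t 6.3
```

```bash
python3 -m handwheel '{"series": [[[0,0,-4,0,0,0,1],[0,0,-10,0,0,0,1],[-0.4,-6,-11.7,0,0,0,1],[-0.8,-12,-11.7,0,0,0,1],[-1.2,-18,-11.7,0,0,0,1],[-1.7,-24,-11.7,0,0,0,1],[-2,-30,-11.7,0,0,0,1],[-2.4,-36,-11.7,0,0,0,1],[-2.8,-42.2,-11.7,0,0,0,1],[-2.8,-42.2,-11.7,0,0,0,1],[-2.8,-42.2,-11.7,0,0,0,1],[-2.8,-42.2,-11.7,0,0,0,1]]]}' 25;python3 go.py 499 -75 160 186 499 -75 39.5 186
python3 - <<'E'
from h import *
d=eyes.snapshot("wrist"); crop(d["img"],200,130,440,330,3,"pics/w2.png",20)
E
```

```text
time: 7.8
tool_pos: [499.1, -73.7, 160.2]
tcp_rot: [180.0, -0.0, -173.9]
ft_force: [0.2, 0.6, 0.6]
finger_gap: 85.7
grip_force: 0.0
row [0.03, -0.13, 0.02] [0.0, -0.0, 0.002]
row [0.03, -0.13, 12.07] [0.0, -0.0, 0.002]
now [499.1 -73.7 160.2] [ 180.    -0.  -173.9] gap 85.7 F [0.2 0.6 0.6] t 7.8
```

View pics/w2.png

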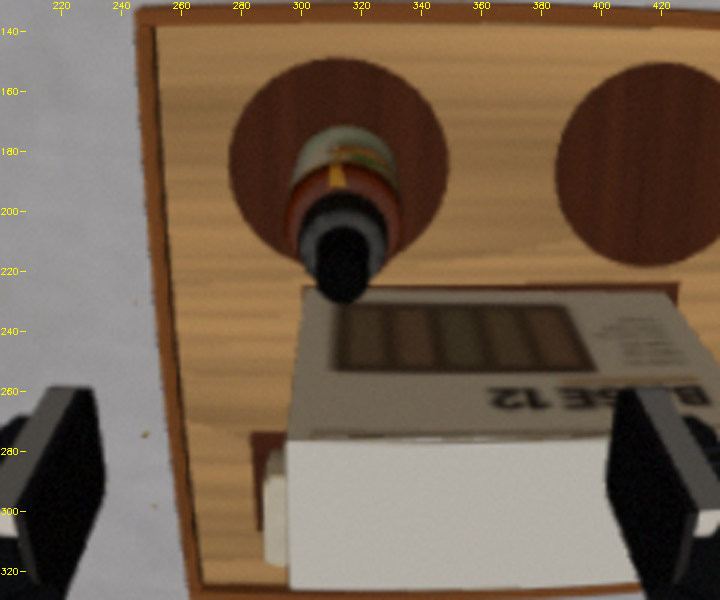

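The bottle stands near its inlay's centre, with the bulb at about (314,222) and its base edge at about (314,172), nearly in line with the gripper. Descending to grip it.

```bash
python3 - <<'E'
from h import *
d=eyes.snapshot("wrist"); print(wf(d,314,222,105),wf(d,314,171,5),wf(d,312,184,5))
E
python3 -m handwheel '{"series": [[[0,0,4,0,0,0,1],[0,0,7,0,0,0,1],[0,0,10,0,0,0,1],[0,0,11.5,0,0,0,1],[0,0,12,0,0,0,1],[0,0,12,0,0,0,1],[0,0,12,0,0,0,0.25],[0,0,12,0,0,0,0.25],[0,0,12,0,0,0,0.25],[0,0,12,0,0,0,0.25],[0,0,12,0,0,0,0.25],[0,0,12,0,0,0,0.25]]]}';python3 go.py 428 242 120 186 428 242 41 186
```

```text
[499.60092806 -76.52372686 105.        ] [486.7875751 -79.0253145   5.       ] [500.26493879 -79.63756793   5.        ]
time: 9.4
tool_pos: [499.7, -75.1, 40.8]
tcp_rot: [-180.0, 0.0, -174.0]
ft_force: [-0.8, -1.0, 5.4]
finger_gap: 31.5
grip_force: 27.4
row [3.8, 32.29, -7.94] [-0.0, 0.001, 0.0]
row [3.81, 32.29, -0.04] [-0.0, 0.001, 0.0]
now [499.7 -75.1  40.8] [-180.    0. -174.] gap 31.5 F [-0.8 -1.   5.4] t 9.4
```

```bash
python3 -m handwheel '{"series": [[[0,0,-2,0,0,0,0.25],[0,0,-5,0,0,0,0.25],[0.4,3,-8,0,0,0,0.25],[0.8,7,-8,0,0,0,0.25],[1.2,11,-8,0,0,0,0.25],[1.7,15,-8,0,0,0,0.25],[2.2,19,-8,0,0,0,0.25],[2.7,23,-8,0,0,0,0.25],[3.2,27,-8,0,0,0,0.25],[3.6,30.5,-8,0,0,0,0.25],[3.8,32.3,-8,0,0,0,0.25],[3.8,32.3,-8,0,0,0,0.25]]]}';python3 go.py 428 242 41 186
```

```text
time: 10.9
tool_pos: [427.0, 242.8, 119.8]
tcp_rot: [-180.0, -0.1, -173.9]
ft_force: [0.0, -0.4, -0.4]
finger_gap: 31.3
grip_force: 27.0
row [-0.09, -0.09, 7.88] [-0.0, -0.001, 0.002]
now [427.  242.8 119.8] [-1.800e+02 -1.000e-01 -1.739e+02] gap 31.3 F [ 0.  -0.4 -0.4] t 10.9
```

```bash
python3 -m handwheel '{"series": [[[0,0,2.5,0,0,0,0.25],[0,0,5,0,0,0,0.25],[0,0,6.5,0,0,0,0.25],[0,0,7.3,0,0,0,0.25],[0,0,7.9,0,0,0,0.25],[0,0,7.9,0,0,0,0.25],[0,0,7.9,0,0,0,0.25],[0,0,7.9,0,0,0,0.4],[0,0,7.9,0,0,0,0.6],[0,0,7.9,0,0,0,0.8],[0,0,7.9,0,0,0,0.8],[0,0,7.9,0,0,0,0.8]]]}';python3 go.py 428 242 165 186 565 -17.5 165 96 565 -17.5 62 96
python3 - <<'E'
from h import *
d=eyes.snapshot("top"); crop(d["img"],180,120,380,250,4,"pics/t2.png",20)
E
```

```text
time: 12.4
tool_pos: [427.6, 242.3, 41.3]
tcp_rot: [-180.0, -0.0, -174.0]
ft_force: [0.4, -0.5, -1.0]
finger_gap: 68.4
grip_force: 0.0
row [-0.04, -0.03, -12.37] [-0.0, -0.0, 0.001]
row [-10.94, -27.28, -12.37] [-0.0, 0.0, 1.571]
row [-10.94, -27.28, -2.07] [-0.0, 0.0, 1.571]
now [427.6 242.3  41.3] [-180.   -0. -174.] gap 68.4 F [ 0.4 -0.5 -1. ] t 12.4
```

View pics/t2.png

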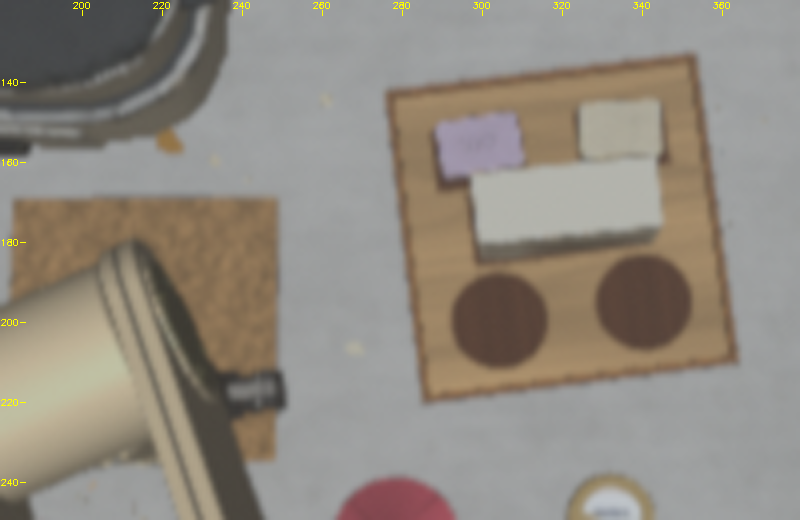

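The top view shows both front inlays empty and the carton and bars undisturbed; the arm hides the mat. Going on to the carton.

```bash
python3 -m handwheel '{"series": [[[0,0,-4,0,0,0,0.9],[0,0,-8,0,0,0,1],[0,0,-12.4,0,0,0,1],[0,0,-12.4,0,0,0,1],[-1.5,-4,-12.4,0,0,0.18,1],[-3,-8,-12.4,0,0,0.36,1],[-4.5,-12,-12.4,0,0,0.54,1],[-6,-16,-12.4,0,0,0.72,1],[-8,-20,-12.4,0,0,0.9,1],[-9.5,-24,-12.4,0,0,1.08,1],[-10.94,-27.3,-12.4,0,0,1.26,1],[-10.94,-27.3,-12.4,0,0,1.44,1]]]}' 40;python3 go.py 565 -18 165 95 565 -18 65 95
```

```text
time: 13.95
tool_pos: [565.3, -20.1, 163.9]
tcp_rot: [-179.9, 0.0, 103.0]
ft_force: [-0.5, -0.2, 0.8]
finger_gap: 85.2
grip_force: 0.0
row [0.22, 0.02, -0.11] [-0.001, 0.0, 0.14]
row [0.22, 0.03, 9.89] [-0.001, 0.0, 0.14]
now [565.3 -20.1 163.9] [-179.9    0.   103. ] gap 85.2 F [-0.5 -0.2  0.8] t 13.95
```

```bash
python3 -m handwheel '{"series": [[[0.2,0,0,0,0,0.14,1],[0.2,0,3,0,0,0.14,1],[0.2,0,6,0,0,0.14,1],[0.2,0,8.5,0,0,0.14,1],[0.2,0,9.9,0,0,0.14,1],[0.2,0,9.9,0,0,0.14,1],[0.2,0,9.9,0,0,0.14,0.4],[0.2,0,9.9,0,0,0.14,0.4],[0.2,0,9.9,0,0,0.14,0.4],[0.2,0,9.9,0,0,0.14,0.4],[0.2,0,9.9,0,0,0.14,0.4],[0.2,0,9.9,0,0,0.14,0.4]]]}';python3 go.py 535 297 145 95 535 297 65 95
```

```text
time: 15.45
tool_pos: [565.5, -15.9, 67.8]
tcp_rot: [179.9, 0.0, 95.5]
ft_force: [-2.6, -0.5, 6.5]
finger_gap: 49.9
grip_force: 41.9
row [31.44, -0.02, -7.74] [0.002, 0.001, 0.009]
row [31.44, -0.04, 0.26] [0.002, 0.001, 0.009]
now [565.5 -15.9  67.8] [179.9   0.   95.5] gap 49.9 F [-2.6 -0.5  6.5] t 15.45
```

```bash
python3 -m handwheel '{"series": [[[0,0,-2,0,0,0,0.4],[0,0,-5,0,0,0,0.4],[3,0,-7,0,0,0,0.4],[7,0,-7,0,0,0,0.4],[11,0,-7,0,0,0,0.4],[15,0,-7,0,0,0,0.4],[19,0,-7,0,0,0,0.4],[23,0,-7,0,0,0,0.4],[26.5,0,-7,0,0,0,0.4],[29.5,0,-7,0,0,0,0.4],[31.44,0,-7,0,0,0,0.4],[31.44,0,-7,0,0,0,0.4]]]}';python3 go.py 535 297 67.6 95.5
```

```text
time: 16.95
tool_pos: [534.4, 298.3, 137.0]
tcp_rot: [180.0, -0.0, 95.6]
ft_force: [0.5, -0.4, -1.2]
finger_gap: 49.6
grip_force: 41.9
row [-0.13, 0.05, 6.94] [0.001, -0.0, 0.002]
now [534.4 298.3 137. ] [180.   -0.   95.6] gap 49.6 F [ 0.5 -0.4 -1.2] t 16.95
```

```bash
python3 -m handwheel '{"series": [[[0,0,2.5,0,0,0,0.4],[0,0,4.5,0,0,0,0.4],[0,0,6,0,0,0,0.4],[0,0,6.5,0,0,0,0.4],[0,0,6.9,0,0,0,0.4],[0,0,6.9,0,0,0,0.4],[0,0,6.9,0,0,0,0.4],[0,0,6.9,0,0,0,0.6],[0,0,6.9,0,0,0,0.75],[0,0,6.9,0,0,0,0.9],[0,0,6.9,0,0,0,0.9],[0,0,6.9,0,0,0,0.9]]]}';python3 go.py 535 297 150 95.5 618 42 150 97 618 42 5 97
```

```text
time: 18.45
tool_pos: [534.4, 297.2, 67.3]
tcp_rot: [-180.0, -0.0, 95.5]
ft_force: [-0.0, 0.0, 0.7]
finger_gap: 76.9
grip_force: 0.0
row [-0.02, 0.05, -8.27] [-0.0, -0.0, -0.0]
row [-26.2, 5.87, -8.27] [-0.0, -0.0, -0.026]
row [-26.2, 5.87, 6.23] [-0.0, -0.0, -0.026]
now [534.4 297.2  67.3] [-180.    -0.    95.5] gap 76.9 F [-0.   0.   0.7] t 18.45
```

```bash
python3 -m handwheel '{"series": [[[0,0,-4,0,0,0,0.9],[0,0,-8.2,0,0,0,0.75],[-2,0.4,-8.2,0,0,0,0.75],[-6,1.3,-8.2,0,0,0,0.75],[-11,2.5,-8.2,0,0,-0.01,0.75],[-16,3.6,-8.2,0,0,-0.02,0.75],[-21,4.7,-8.2,0,0,-0.026,0.75],[-26.2,5.85,-8.2,0,0,-0.026,0.75],[-26.2,5.85,-8.2,0,0,-0.026,0.75],[-26.2,5.85,-8.2,0,0,-0.026,0.75],[-26.2,5.85,-8.2,0,0,-0.026,0.75],[-26.2,5.85,-8.2,0,0,-0.026,0.75]]]}' 40;python3 go.py 618 42 150 97 618 42 5 97
python3 - <<'E'
from h import *
d=eyes.snapshot("wrist"); cv2.imwrite("pics/w3.png",d["img"][:,:,::-1])
E
```

```text
time: 19.95
tool_pos: [617.5, 43.2, 149.2]
tcp_rot: [-180.0, -0.0, 97.1]
ft_force: [-1.1, -0.2, 0.2]
finger_gap: 64.0
grip_force: 0.0
row [-0.12, 0.04, -0.08] [-0.0, -0.0, 0.002]
row [-0.12, 0.04, 14.42] [-0.0, -0.0, 0.002]
now [617.5  43.2 149.2] [-180.    -0.    97.1] gap 64.0 F [-1.1 -0.2  0.2] t 19.95
```

View pics/w3.png

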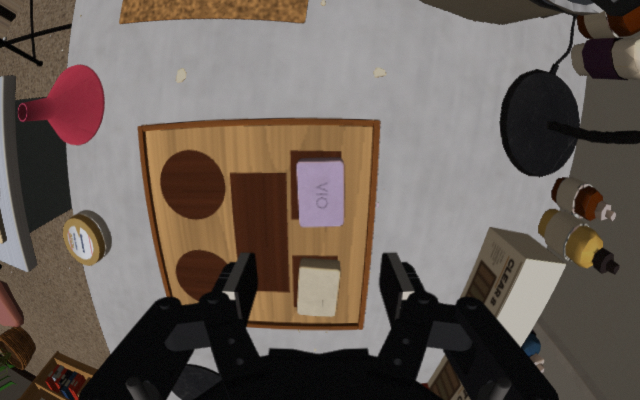

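The violet bar's top face has its corners near (298,163), (342,159), (345,225) and (301,228), centred between the fingers.

```bash
python3 - <<'E'
from h import *
d=eyes.snapshot("wrist")
p=np.array([wf(d,u,v,30) for u,v in ((298,163),(342,159),(345,225),(301,228))]);print(p.round(1),p.mean(0))
E
python3 go.py 620 42 40 97  620 42 4 97
```

```text
[[597.1  69.4  30. ]
 [634.4  77.5  30. ]
 [646.1  17.   30. ]
 [606.2   9.1  30. ]] [620.93986312  43.25152447  30.        ]
row [-0.12, 0.22, 10.93] [0.0, 0.0, 0.001]
row [-0.12, 0.22, 14.53] [0.0, 0.0, 0.001]
now [617.6  42.9 149.3] [180.    0.   97.1] gap 64.3 F [0.1 0.2 0.9] t 20.05
```

```bash
python3 -m handwheel '{"series": [[[0,0.3,3,0,0,-0.05,0.66],[0,0.3,6,0,0,-0.05,0.66],[0,0.3,9,0,0,-0.05,0.66],[0,0.3,11,0,0,-0.05,0.66],[0,0.3,12.5,0,0,-0.05,0.66],[0,0.3,13.5,0,0,-0.05,0.66],[0,0.3,14.1,0,0,-0.05,0.66],[0,0.3,14.1,0,0,-0.05,0.66]]]}' 40;python3 go.py 620.7 43 5 100
```

```text
time: 21.05
tool_pos: [620.9, 42.4, 8.4]
tcp_rot: [180.0, 0.0, 99.9]
ft_force: [-0.6, 0.7, -0.2]
finger_gap: 56.6
grip_force: 0.0
row [0.07, -0.01, 0.34] [0.0, 0.0, -0.003]
now [620.9  42.4   8.4] [180.    0.   99.9] gap 56.6 F [-0.6  0.7 -0.2] t 21.05
```

```bash
python3 -m handwheel '{"series": [[[0,0,0.25,0,0,0,0.66],[0,0,0.25,0,0,0,0.3],[0,0,0.25,0,0,0,0.3],[0,0,0.25,0,0,0,0.3],[0,0,0.25,0,0,0,0.3],[0,0,0,0,0,0,0.3],[0,0,-2,0,0,0,0.3],[0,0,-5,0,0,0,0.3],[0,0,-8,0,0,0,0.3],[0,0,-10,0,0,0,0.3],[0,0,-10,0,0,0,0.3],[0,0,-10,0,0,0,0.3]]]}' 40;python3 go.py 477 -295 108 100 477 -295 17 100
python3 - <<'E'
from h import *
d=eyes.snapshot("wrist"); cv2.imwrite("pics/w4.png",d["img"][:,:,::-1])
E
```

```text
time: 22.55
tool_pos: [620.0, 42.4, 107.2]
tcp_rot: [-179.9, -0.0, 99.9]
ft_force: [0.2, 1.0, -1.8]
finger_gap: 40.6
grip_force: 41.4
row [-30.79, -19.86, -0.06] [-0.002, -0.0, -0.003]
row [-30.79, -19.85, 9.04] [-0.002, -0.0, -0.003]
now [620.   42.4 107.2] [-179.9   -0.    99.9] gap 40.6 F [ 0.2  1.  -1.8] t 22.55
```

View pics/w4.png

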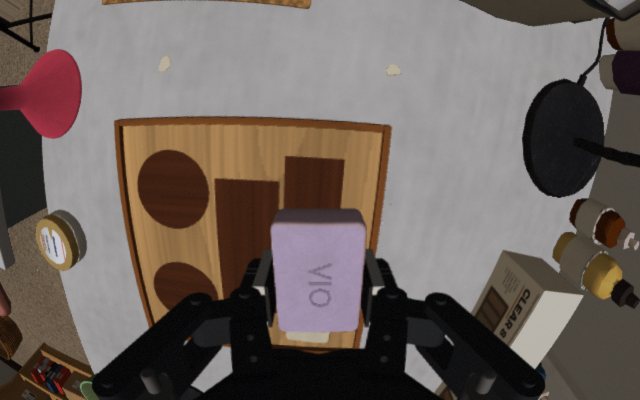

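The bar is held level and centred. The saucer is next, so I'll cross-check its centre with the scene camera.

```bash
python3 - <<'E'
from h import *
for n in ("top","scene"):
    d=eyes.snapshot(n); g=cv2.cvtColor(d["img"].copy(),cv2.COLOR_RGB2GRAY)
    a=(385,172,442,232) if n=="top" else (365,230,440,275)
    m=np.zeros_like(g); m[a[1]:a[3],a[0]:a[2]]=((g<95)*255).astype(np.uint8)[a[1]:a[3],a[0]:a[2]] if n=="top" else ((g<70)*255).astype(np.uint8)[a[1]:a[3],a[0]:a[2]]
    c=max(cv2.findContours(m,0,cv2.CHAIN_APPROX_NONE)[0],key=cv2.contourArea)[:,0]
    p=np.array([w(d,u,v,12)[:2] for u,v in c],np.float32); (x,y),R=cv2.minEnclosingCircle(p); print(n,x,y,R,p.min(0),p.max(0))
E
python3 -m handwheel '{"series": [[[-3,-1.9,0,0,0,0,0.3],[-7,-4.5,0,0,0,0,0.3],[-11,-7,0,0,0,0,0.3],[-15,-9.7,0,0,0,0,0.3],[-19,-12.2,0,0,0,0,0.3],[-23,-14.8,0,0,0,0,0.3],[-27,-17.4,0,0,0,0,0.3],[-29.5,-19,0,0,0,0,0.3],[-30.9,-19.85,0,0,0,0,0.3],[-30.9,-19.85,0,0,0,0,0.3],[-30.9,-19.85,0,0,0,0,0.3]]]}';python3 go.py 477 -296.5 40 100 477 -296.5 15 100
```

```text
top 477.08111572265625 -297.3568420410156 57.962486267089844 [ 422.0238 -353.3901] [ 534.4944  -240.03479]
scene 474.28570556640625 -297.7010803222656 61.048824310302734 [ 424.3118 -355.6161] [ 534.6311  -237.77263]
time: 24.08
tool_pos: [478.4, -294.9, 108.0]
tcp_rot: [-180.0, -0.0, 99.9]
ft_force: [-0.3, 0.1, -1.5]
finger_gap: 40.7
grip_force: 41.4
row [-0.14, -0.17, 6.8] [-0.0, -0.001, -0.002]
row [-0.14, -0.17, 9.3] [-0.0, -0.001, -0.002]
now [ 478.4 -294.9  108. ] [-180.    -0.    99.9] gap 40.7 F [-0.3  0.1 -1.5] t 24.075
```

```bash
python3 -m handwheel '{"series": [[[-0.2,-0.15,3,0,0,0,0.3],[-0.2,-0.15,5.5,0,0,0,0.3],[-0.2,-0.15,7.5,0,0,0,0.3],[-0.2,-0.15,8.7,0,0,0,0.3],[-0.2,-0.15,9.2,0,0,0,0.3],[-0.2,-0.15,9.2,0,0,0,0.3]]]}';python3 go.py 478 -297 14 100
```

```text
time: 24.82
tool_pos: [477.2, -298.3, 16.5]
tcp_rot: [180.0, 0.0, 99.9]
ft_force: [1.2, 0.1, -0.5]
finger_gap: 41.0
grip_force: 41.3
row [0.12, 0.1, 0.25] [0.0, 0.0, -0.002]
now [ 477.2 -298.3   16.5] [180.    0.   99.9] gap 41.0 F [ 1.2  0.1 -0.5] t 24.825
```

```bash
python3 -m handwheel '{"series": [[[0.1,0.05,0.1,0,0,0,0.3],[0.1,0.05,0.2,0,0,0,0.3],[0.1,0.05,0.2,0,0,0,0.3],[0.1,0.05,0.2,0,0,0,0.5],[0.1,0.05,0.2,0,0,0,0.62],[0.1,0.05,0.2,0,0,0,0.62],[0.1,0.05,0.2,0,0,0,0.62],[0.1,0.05,-2,0,0,0,0.62],[0.1,0.05,-6,0,0,0,0.62],[0.1,0.05,-11,0,0,0,0.7],[0.1,0.05,-15,0,0,0,0.9],[0.1,0.05,-15,0,0,0,0.9]]]}';python3 go.py 534.4 297.2 165 95.5
python3 - <<'E'
from h import *
for n in("top","scene","wrist"):
    d=eyes.snapshot(n)
    if n=="wrist": cv2.imwrite("pics/w5.png",d["img"][:,:,::-1])
    if n=="scene": crop(d["img"],170,120,450,300,2.8,"pics/s5.png",20)
E
```

```text
time: 26.32
tool_pos: [479.6, -298.9, 171.1]
tcp_rot: [179.7, 0.3, 99.9]
ft_force: [-0.1, 0.1, 0.1]
finger_gap: 76.6
grip_force: 0.0
row [57.79, 15.61, 0.36] [0.006, 0.006, 0.076]
now [ 479.6 -298.9  171.1] [179.7   0.3  99.9] gap 76.6 F [-0.1  0.1  0.1] t 26.325
```

View pics/w5.png

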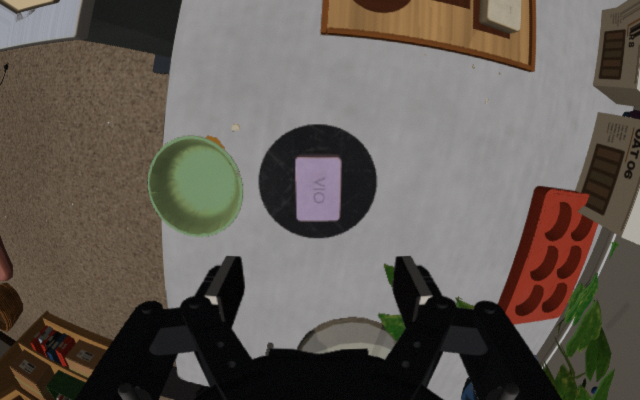

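View pics/s5.png

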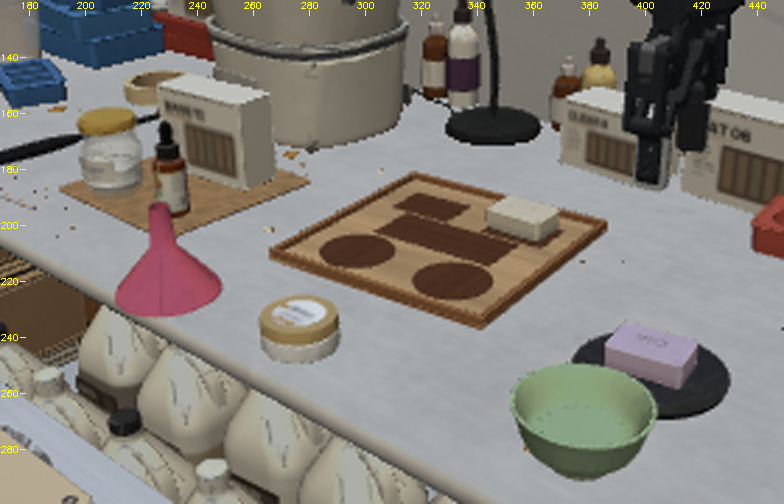

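The mat holds the jar, bottle and carton, all upright. The bar lies flat on the saucer: bar top centre about (318,188) against saucer centre (318,181) in the wrist view. I'll compute the offset.

Run:
```python
from h import *
d=eyes.snapshot("wrist")
for L,z in (([(297,157),(340,157),(340,221),(296,219)],37),([(318,124.5),(318,238),(259.5,181),(376.5,181)],12)):
    p=np.array([wf(d,u,v,z) for u,v in L]);print(p.mean(0).round(1),p.round(0)[:,:2].tolist())
d=eyes.snapshot("top"); hs=cv2.cvtColor(d["img"].copy(),cv2.COLOR_RGB2HSV).astype(int); g=d["img"].astype(int)
m=((g[...,2]-g[...,1]>12)&(g.sum(2)>250)).astype(np.uint8); m[:,:390]=0; m[:,436:]=0; m[:180]=0; m[225:]=0
v,u=np.nonzero(m); print(len(u),w(d,u.mean(),v.mean(),35))
```

```text
[ 476.7 -294.5   37. ] [[453.0, -268.0], [491.0, -262.0], [502.0, -322.0], [461.0, -327.0]]
[ 476.4 -294.6   12. ] [[467.0, -238.0], [487.0, -354.0], [418.0, -303.0], [534.0, -283.0]]
252 [ 478.47013717 -294.69691646   35.        ]
```

Bar and saucer centres agree within about 3 mm. Back to the carton.

```bash
python3 -m handwheel '{"series": [[[5,1.4,0,0,0,0.02,1],[11,3,0,0,0,0.04,1],[17,4.6,0,0,0,0.06,1],[23,6.2,0,0,0,0.076,1],[29,7.8,0,0,0,0.076,1],[35,9.4,0,0,0,0.076,1],[41,11.1,0,0,0,0.076,1],[47,12.7,0,0,0,0.076,1],[53,14.3,0,0,0,0.076,1],[57.8,15.6,0.3,0,0,0.076,1],[57.8,15.6,0.3,0,0,0.076,1],[57.8,15.6,0.3,0,0,0.076,1]]]}' 40;python3 go.py 534.4 297.2 165 95.5 534.4 297.2 67.5 95.5
```

```text
time: 28.08
tool_pos: [531.2, 298.5, 161.7]
tcp_rot: [-179.9, 0.1, 95.5]
ft_force: [-0.5, -0.3, -0.0]
finger_gap: 85.6
grip_force: 0.0
row [-0.16, 0.3, -0.33] [-0.003, 0.001, 0.001]
row [-0.14, 0.33, 9.42] [-0.003, 0.001, 0.001]
now [531.2 298.5 161.7] [-1.799e+02  1.000e-01  9.550e+01] gap 85.6 F [-0.5 -0.3 -0. ] t 28.075
```

```bash
python3 -m handwheel '{"series": [[[-0.15,0.3,3,0,0,0,1],[-0.15,0.3,6,0,0,0,1],[-0.15,0.3,8.5,0,0,0,1],[-0.15,0.3,9.5,0,0,0,1],[-0.15,0.3,9.5,0,0,0,1],[-0.15,0.3,9.5,0,0,0,0.4],[-0.15,0.3,9.5,0,0,0,0.4],[-0.15,0.3,9.5,0,0,0,0.4],[-0.15,0.3,9.5,0,0,0,0.4],[-0.15,0.3,9.5,0,0,0,0.4],[-0.15,0.3,9.5,0,0,0,0.4]]]}';python3 go.py 565.5 -15.9 136 95.5
```

```text
time: 29.45
tool_pos: [535.8, 298.1, 69.9]
tcp_rot: [179.9, -0.0, 95.5]
ft_force: [-2.6, -1.3, 6.1]
finger_gap: 49.7
grip_force: 41.2
row [-31.54, -0.05, -6.63] [0.002, -0.0, 0.0]
now [535.8 298.1  69.9] [179.9  -0.   95.5] gap 49.7 F [-2.6 -1.3  6.1] t 29.45
```

```bash
python3 -m handwheel '{"series": [[[0,0,-2,0,0,0,0.4],[0,0,-5,0,0,0,0.4],[-3,0,-7,0,0,0,0.4],[-7,0,-7,0,0,0,0.4],[-11,0,-7,0,0,0,0.4],[-15,0,-7,0,0,0,0.4],[-19,0,-7,0,0,0,0.4],[-23,0,-7,0,0,0,0.4],[-26.5,0,-7,0,0,0,0.4],[-29.5,0,-7,0,0,0,0.4],[-31.45,-0.05,-7,0,0,0,0.4],[-31.45,-0.05,-7,0,0,0,0.4]]]}';python3 go.py 565.5 -15 70 95.5
```

```text
time: 30.95
tool_pos: [565.2, -16.3, 139.1]
tcp_rot: [179.9, 0.0, 95.4]
ft_force: [0.2, 0.2, -1.8]
finger_gap: 49.9
grip_force: 41.9
row [0.13, 0.04, 6.91] [0.001, 0.0, -0.002]
now [565.2 -16.3 139.1] [179.9   0.   95.4] gap 49.9 F [ 0.2  0.2 -1.8] t 30.95
```

```bash
python3 -m handwheel '{"series": [[[0,0,2.5,0,0,0,0.4],[0,0,4.5,0,0,0,0.4],[0,0,6,0,0,0,0.4],[0,0,6.5,0,0,0,0.4],[0,0,6.9,0,0,0,0.4],[0,0,6.9,0,0,0,0.4],[0,0,6.9,0,0,0,0.4],[0,0,6.9,0,0,0,0.6],[0,0,6.9,0,0,0,0.75],[0,0,6.9,0,0,0,0.9],[0,0,6.9,0,0,0,0.9],[0,0,6.9,0,0,0,0.9]]]}';python3 go.py 565 -15 170 95.5 427.2 341.9 170 186 427.2 341.9 130 186
```

```text
time: 32.45
tool_pos: [564.8, -15.3, 69.3]
tcp_rot: [180.0, 0.0, 95.5]
ft_force: [-0.2, 0.8, -0.5]
finger_gap: 76.9
grip_force: 0.0
row [0.03, 0.02, -10.07] [0.0, 0.0, -0.0]
row [36.88, -10.28, -10.07] [0.0, 0.0, -1.58]
row [36.88, -10.28, -6.07] [0.0, 0.0, -1.58]
now [564.8 -15.3  69.3] [180.    0.   95.5] gap 76.9 F [-0.2  0.8 -0.5] t 32.45
```

```bash
python3 -m handwheel '{"series": [[[0,0,-4,0,0,0,1],[0,0,-9,0,0,0,1],[3,-0.8,-10,0,0,-0.17,1],[8,-2.2,-10,0,0,-0.34,1],[13,-3.6,-10,0,0,-0.51,1],[18,-5,-10,0,0,-0.68,1],[23,-6.4,-10,0,0,-0.85,1],[28,-7.8,-10,0,0,-1.02,1],[33,-9.2,-10,0,0,-1.19,1],[36.9,-10.3,-10,0,0,-1.36,1],[36.9,-10.3,-10,0,0,-1.53,1],[36.9,-10.3,-10,0,0,-1.58,1]]]}' 40;python3 go.py 427.2 341.9 170 186 427.2 341.9 43 186
```

```text
time: 33.95
tool_pos: [426.4, 342.8, 169.2]
tcp_rot: [-180.0, -0.0, -173.7]
ft_force: [0.1, -0.2, 0.7]
finger_gap: 85.3
grip_force: 0.0
row [-0.07, -0.1, -0.08] [-0.0, -0.0, 0.006]
row [-0.07, -0.1, 12.62] [-0.0, -0.0, 0.006]
now [426.4 342.8 169.2] [-180.    -0.  -173.7] gap 85.3 F [ 0.1 -0.2  0.7] t 33.95
```

```bash
python3 -m handwheel '{"series": [[[0,0,4,0,0,0.005,1],[0,0,8,0,0,0.005,1],[0,0,11,0,0,0.005,1],[0,0,12.2,0,0,0.005,1],[0,0,12.6,0,0,0.005,1],[0,0,12.6,0,0,0.005,1],[0,0,12.6,0,0,0.005,0.5],[0,0,12.6,0,0,0.005,0.5],[0,0,12.6,0,0,0.005,0.5],[0,0,12.6,0,0,0.005,0.5],[0,0,12.6,0,0,0.005,0.5]]]}';python3 go.py 489 28 123 186 489 28 43.5 186
```

```text
time: 35.33
tool_pos: [427.9, 342.3, 45.4]
tcp_rot: [180.0, 0.1, -174.3]
ft_force: [-3.0, -4.0, 9.4]
finger_gap: 61.7
grip_force: 42.1
row [-2.95, -31.88, -7.77] [0.0, 0.002, -0.005]
row [-2.94, -31.89, 0.18] [0.0, 0.002, -0.005]
now [427.9 342.3  45.4] [ 1.800e+02  1.000e-01 -1.743e+02] gap 61.7 F [-3.  -4.   9.4] t 35.325
```

```bash
python3 -m handwheel '{"series": [[[0,0,-2,0,0,0,0.5],[0,0,-6,0,0,0,0.5],[0,0,-10,0,0,0,0.5],[0,0,-14,0,0,0,0.5],[-0.3,-4,-14,0,0,0,0.5],[-0.8,-9,-14,0,0,0,0.5],[-1.3,-14,-14,0,0,0,0.5],[-1.8,-19,-14,0,0,0,0.5],[-2.2,-24,-14,0,0,0,0.5],[-2.6,-28.5,-14,0,0,0,0.5],[-2.95,-31.9,-14,0,0,0,0.5],[-2.95,-31.9,-14,0,0,0,0.5]]]}';python3 go.py 489.2 28 44 186
```

```text
time: 36.83
tool_pos: [488.5, 25.5, 183.7]
tcp_rot: [-180.0, 0.0, -174.4]
ft_force: [-0.6, 0.6, -2.0]
finger_gap: 61.2
grip_force: 43.8
row [-0.08, 0.25, 13.97] [-0.001, 0.001, -0.008]
now [488.5  25.5 183.7] [-180.     0.  -174.4] gap 61.2 F [-0.6  0.6 -2. ] t 36.825
```

```bash
python3 -m handwheel '{"series": [[[0,0,3,0,0,0,0.5],[0,0,6,0,0,0,0.5],[0,0,9,0,0,0,0.5],[0,0,11,0,0,0,0.5],[0,0,12,0,0,0,0.5],[0,0,12,0,0,0,0.5]]]}';python3 go.py 489.4 28 45 186
```

```text
time: 37.58
tool_pos: [487.8, 28.2, 63.0]
tcp_rot: [180.0, -0.1, -174.2]
ft_force: [-0.4, -1.5, -1.4]
finger_gap: 61.3
grip_force: 43.8
row [-0.16, -0.03, 1.8] [0.0, -0.001, -0.004]
now [487.8  28.2  63. ] [ 1.800e+02 -1.000e-01 -1.742e+02] gap 61.3 F [-0.4 -1.5 -1.4] t 37.575
```

```bash
python3 -m handwheel '{"series": [[[-0.1,0,1,0,0,0,0.5],[-0.1,0,1.6,0,0,0,0.5],[-0.1,0,1.9,0,0,0,0.5],[-0.1,0,1.9,0,0,0,0.5],[-0.1,0,1.9,0,0,0,0.7],[-0.1,0,1.9,0,0,0,0.85],[-0.1,0,1.9,0,0,0,1],[-0.1,0,1.9,0,0,0,1],[-0.1,0,1.9,0,0,0,1],[-0.1,0,-3,0,0,0,1],[-0.1,0,-8,0,0,0,1],[-0.1,0,-11,0,0,0,1]]]}' 25;python3 go.py 427.6 242.3 160 186 427.6 242.3 41 186
```

```text
time: 39.08
tool_pos: [490.2, 27.7, 176.2]
tcp_rot: [-180.0, 0.2, -174.3]
ft_force: [0.9, -1.0, 0.1]
finger_gap: 85.0
grip_force: 0.0
row [4.09, 21.98, 1.6] [-0.001, 0.003, -0.004]
row [4.13, 21.99, 13.5] [-0.001, 0.003, -0.004]
now [490.2  27.7 176.2] [-180.     0.2 -174.3] gap 85.0 F [ 0.9 -1.   0.1] t 39.075
```

```bash
python3 -m handwheel '{"series": [[[1,5,0,0,0,0,1],[2,11,0,0,0,0,1],[3.2,17,0,0,0,0,1],[4.1,22,0,0,0,0,1],[4.1,22,0,0,0,0,1],[4.1,22,0,0,0,0,1],[4.1,22,1,0,0,0,1]]]}';python3 go.py 427.6 242.3 160 186 427.6 242.3 40 186
```

```text
time: 39.95
tool_pos: [427.4, 241.8, 163.7]
tcp_rot: [180.0, 0.1, -174.3]
ft_force: [-0.0, 0.0, -0.5]
finger_gap: 85.4
grip_force: 0.0
row [-0.02, 0.05, 0.37] [0.0, 0.002, -0.006]
row [-0.0, 0.04, 12.37] [0.0, 0.002, -0.006]
now [427.4 241.8 163.7] [ 1.800e+02  1.000e-01 -1.743e+02] gap 85.4 F [-0.   0.  -0.5] t 39.95
```

```bash
python3 -m handwheel '{"series": [[[0,0.05,4,0,0,0,1],[0,0.05,8,0,0,0,1],[0,0.05,11,0,0,0,1],[0,0.05,12,0,0,0,1],[0,0.05,12.3,0,0,0,1],[0,0.05,12.3,0,0,0,0.6],[0,0.05,12.3,0,0,0,0.25],[0,0.05,12.3,0,0,0,0.25],[0,0.05,12.3,0,0,0,0.25],[0,0.05,12.3,0,0,0,0.25],[0,0.05,12.3,0,0,0,0.25]]]}' 25;python3 go.py 500 -76 140 186
python3 - <<'E'
from h import *
d=eyes.snapshot("top"); crop(d["img"],270,125,370,225,6,"pics/tray2.png")
E
```

```text
time: 41.32
tool_pos: [427.1, 243.2, 41.2]
tcp_rot: [180.0, 0.1, -174.3]
ft_force: [-0.9, -1.9, 6.2]
finger_gap: 31.7
grip_force: 25.8
row [-4.07, -32.49, -9.88] [0.0, 0.002, -0.004]
now [427.1 243.2  41.2] [ 1.800e+02  1.000e-01 -1.743e+02] gap 31.7 F [-0.9 -1.9  6.2] t 41.325
```

View pics/tray2.png

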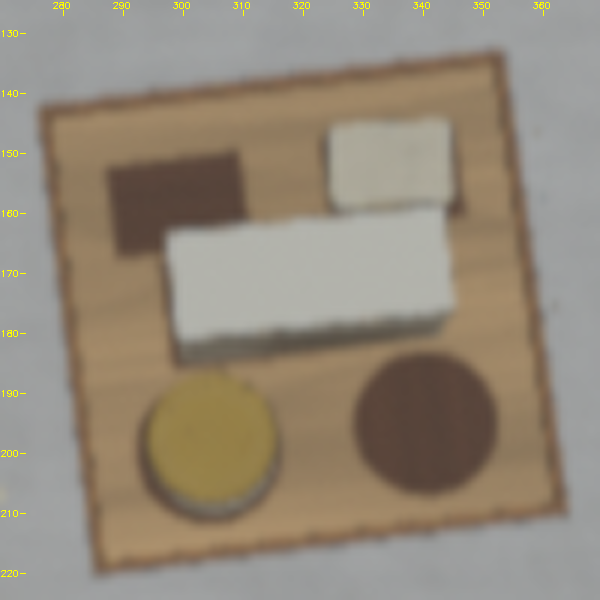

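The carton and jar are back within about a pixel of where they started, and the cream bar hasn't moved. Only the bottle is left, carried above the jar's height.

```bash
python3 -m handwheel '{"series": [[[0,0,-2,0,0,0,0.25],[0,0,-6,0,0,0,0.25],[0,0,-10,0,0,0,0.25],[0,0,-13,0,0,0,0.25],[-0.5,-4,-13,0,0,0,0.25],[-1.1,-9,-13,0,0,0,0.25],[-1.7,-14,-13,0,0,0,0.25],[-2.4,-19,-13,0,0,0,0.25],[-3,-24,-13,0,0,0,0.25],[-3.6,-28.5,-13,0,0,0,0.25],[-4.05,-32.5,-13,0,0,0,0.25],[-4.05,-32.5,-13,0,0,0,0.25]]]}';python3 -m handwheel '{"series": [[[0,0,3,0,0,0,0.25],[0,0,6,0,0,0,0.25],[0,0,9,0,0,0,0.25],[0,0,11,0,0,0,0.25],[0,0,11,0,0,0,0.25],[0,0,11,0,0,0,0.25]]]}';python3 go.py 500 -76.3 42 186
```

```text
time: 42.88
tool_pos: [499.1, -78.5, 170.0]
tcp_rot: [-180.0, -0.0, -174.5]
ft_force: [0.6, 0.8, -1.1]
finger_gap: 31.2
grip_force: 25.4
time: 43.62
tool_pos: [499.6, -75.8, 61.2]
tcp_rot: [-180.0, 0.0, -174.2]
ft_force: [-0.7, -0.4, 0.2]
finger_gap: 31.6
grip_force: 25.4
row [-0.03, -0.05, 1.92] [-0.0, 0.001, -0.004]
now [499.6 -75.8  61.2] [-180.     0.  -174.2] gap 31.6 F [-0.7 -0.4  0.2] t 43.625
```

```bash
python3 -m handwheel '{"series": [[[0,-0.05,1,0,0,0,0.25],[0,-0.05,1.6,0,0,0,0.25],[0,-0.05,2,0,0,0,0.25],[0,-0.05,2,0,0,0,0.25],[0,-0.05,2,0,0,0,0.4],[0,-0.05,2,0,0,0,0.6],[0,-0.05,2,0,0,0,0.8],[0,-0.05,2,0,0,0,0.8],[0,-0.05,-2,0,0,0,0.8],[0,-0.05,-6,0,0,0,0.8],[0,-0.05,-11,0,0,0,0.8],[0,-0.05,-15,0,0,0,0.8]]]}'; python3 -m handwheel '{"series": [[[5,0,-5,0,0,0,1],[10,0,-8,0,0,0,1],[10,0,-8,0,0,0,1],[10,0,-8,0,0,0,1],[10,0,-8,0,0,0,1],[10,0,-8,0,0,0,1]]]}'
python3 - <<'E'
from h import *
d=eyes.snapshot("wrist"); cv2.imwrite("pics/w6.png",d["img"][:,:,::-1])
d=eyes.snapshot("scene"); crop(d["img"],170,120,450,300,2.8,"pics/s6.png",20)
E
```

```text
time: 45.12
tool_pos: [499.4, -76.8, 212.5]
tcp_rot: [-180.0, 0.1, -174.3]
ft_force: [0.1, 0.4, 0.6]
finger_gap: 68.3
grip_force: 0.0
time: 45.88
tool_pos: [399.7, -86.5, 288.7]
tcp_rot: [179.9, -0.2, -174.2]
ft_force: [-0.5, -0.1, 0.1]
finger_gap: 85.2
grip_force: 0.0
```

View pics/s6.png

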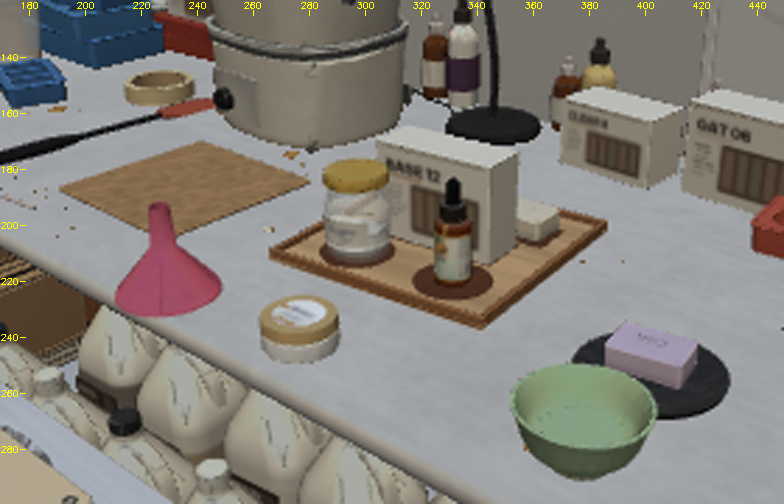

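View pics/w6.png

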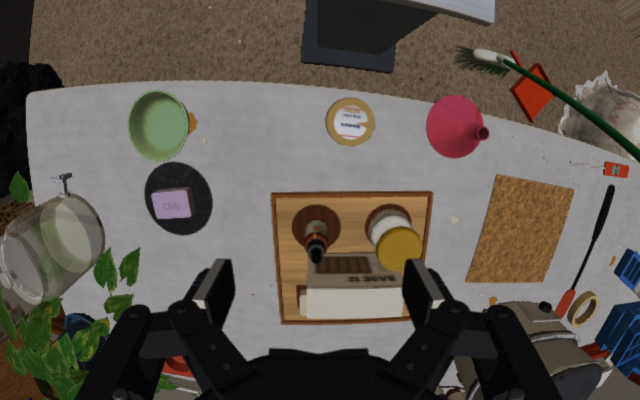

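Both views show everything upright in its place, with the bottle on its inlay at about (315,228) in the wrist view and the bar on the saucer. The gripper is clear, so I'm handing in.

```bash
python3 -c "
from bench import r
print(r.hand_in())"
```

```text
the job is handed in; nothing more can be done
None
```

I handed the job in at about 46 s: the violet bar lies flat on the saucer within about 3 mm of its centre, the carton, jar and bottle stand upright in their tray places, and the cream bar and green bowl look unmoved; no verdict came back.

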